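Switch the leak tester over to the master leak

ROBOT

A 6-joint arm with a two-finger parallel gripper is mounted at the origin on a cart in front of the work surface, level with it; the furniture and walls round the work are solid. World frame = base frame: x ahead of the robot, y to its left, z up, the work surface at z = 0. Lengths are in mm, angles in rad, forces in N, time in s.
With the tool pointing down it reaches from about 275 to 850 mm from the base axis. Payload 5.2 kg.
Tool frame: the origin (TCP) lies between the finger pads; the fingertips stand 14 mm ahead of it and the grasp point (between the pads) lies 5 mm behind it (arm.tip_reach is the distance from the TCP to the fingertips, in mm); z points along the fingers, y is the line along which they close (so a half turn about z gives the same grasp; the last joint's range is limited). The gripper opens to 85 mm and grips with 20 to 120 N. Pads are 22 mm wide; open, the fingers measure 114 mm over their backs; the gripper's body (76 mm by 85 mm) begins 54 mm behind the grasp point. The pads swing forward as they close: fully open they stand 13 mm farther back than shut.
Start: joints at [-1.33, 0.259, 1.535, -0, 1.348, -0.203], TCP at [236.176, -496.715, 245.31] pointing down, gripper open.
Joint ranges: [-3.14, 3.14], [-0.91, 2.08], [0.19, 2.58], [-1.22, 4.36], [0.22, 2.71], [-3.12, 3.12]. Speed limits (rad/s): [2.57, 2.57, 3.14, 3.14, 3.14, 3.14].

INTERFACE

Orientations are given as [roll, pitch, yaw] about the fixed x, y, z axes, in that order (R = Rz(yaw) Ry(pitch) Rx(roll)).
In Python, from rig import arm gives the robot as it stands.
- The arm moves only by the tool move_arm, never from a script. Its arguments are lists of equal length, an entry for each row: "delta_rot": the turn, a rotation vector about the tool's x, y, z in rad, a list of three; "translation": the shift along the tool's x, y, z in m, a list of three; "jaw": the finger opening in m, from 0 to 0.0854. A call has 1 to 12 rows; each row shifts and turns the commanded pose from where the row before left it, along the tool's axes as they then stand; what a row does not reach is not made up. A row lasts 1/12 s, in which the tool goes at most 41.7 mm and 7.16 degrees, less where a joint would pass 70% of its speed; a pose out of reach is approached as far as the arm can. A call is refused whole if a number of a shift passes 0.0417 or a number of a turn 0.125, either way. A call with a gripper value outside its range is refused whole. The fingers move at their own pace and stop on an object; "squeeze" is the grip in N (left out, the last holds). Time passes only in rows, so rows that do not move let the fingers close. It gives the time, the measured TCP pose, the force, the opening and the grip force at its end, in the units of the state.
- arm.get_obs(): the state, without advancing time (a new reading comes with each control period).
- arm.capture(name): name is "side" or "top"; returns (picture, depth): 420x560x3 uint8, red, green, blue; 420x560 float32, mm along the optical axis (not along the pixel's ray), 0 where there is no reading.
- arm.get_calibration(name): a dict with "fx", "fy", "cx", "cy" (pixels), "dist_coeffs" ([k1, k2, p1, p2, k3] as OpenCV has them; the pictures are not rectified), "world_from_camera" (4x4, takes a point from camera to world coordinates). Camera axes: x right, y down, z forward; pixel columns grow to the right and rows downward; lengths in mm; the calibration is good to about 2 mm. A picture is of the moment at which its call begins. get_calibration takes no time and is no camera call.
- arm.finish_job(): hands the job in; it is judged then, once.
The state is a dict: "t": time; "joint_positions": joint angles; "joint_velocities": joint speeds; "effort": joint torques, N m; "tool_pos": TCP position; "ee_rot": TCP orientation; "wrist_force": force on the tool from outside, world axes, zero at the start; "ft_torque": the same for the moment, N m; "width": opening from 0.0 (shut) to 1.0 (fully open); "grip_force": force on a finger pad.
Only numpy, scipy, OpenCV 4.12 (cv2) and the standard library are available. Lean on these libraries where they do the work, as an engineer would, in place of code of your own. Each camera call takes 0.05 s, during which the arm holds its last target. There are 200 camera calls.

TASK

The leak tester is to be checked on its master leak, the grey metal cylinder standing in one of the four nests of the manifold. With a fingertip, gently push the red selector arm round until it points squarely at the middle of the master leak, without gripping the arm, then press the green button fully and let it come up again. Leave everything else where it stands: nothing is to be picked up or knocked.

Things in the scene. Friction and masses are not known exactly. Their poses are not given: they have to be found in the camera images.
- manifold: Selector manifold fixed to the bench: aluminium plate 10 mm thick (x -60 to 145, y -145 to 145 mm in its frame). Origin: bench top, on the axis of the steel valve body (radius 30, height 44 mm). Four round black nests (lips 5 mm high) stand 120 mm from that axis at -1.2, -0.4, 0.4 and 1.2 rad from its +x axis; copper lines (tops at 24 mm) lead to them. Place and yaw vary.
- selector (a joint): Angle of the red selector arm on the valve, rad; 0: it points along the manifold's +x axis, positive anticlockwise seen from above, stops at -1.6 and +1.6. It turns about the vertical valve axis with even friction (about 2.5 N at 60 mm from the axis), has no detents and no spring, and stays where it is left.
- selector_hub (a point): Point on the valve axis at mid-height of the arm (56 mm above the bench); its frame turns with the arm, +x towards the arm's tip. The black hub cap round it has radius 21 mm and is 70 mm high.
- selector_tip (a point): Tip of the red selector arm, 83 mm from the valve axis, 56 mm above the bench. The arm is a straight bar 14 mm wide with upright sides, from 48 to 64 mm above the bench, with a white line along its top; nothing but the plate, the valve body and the copper lines lies below it.
- master_leak: Master leak: grey metal cylinder 40 mm in diameter, 61 mm high with a narrower neck and cap, loose in one of the four nests. Origin: centre of its underside, 10 mm above the bench.
- go_button_top (a point): Centre of the top of the green push button (32 mm in diameter) in its black housing fixed to the bench, at the robot's right. It points up, travels 6 mm and springs back; fully down takes 5 N.
- go_button (a joint): Travel of the green button, m: 0 released, 0.006 fully pressed.
- block_a: White terminal block with four copper-coloured pins, 26 x 34 x 20 mm, loose in one of the other nests. Origin: centre of its underside.
- block_b: White terminal block with four copper-coloured pins, 26 x 34 x 20 mm, loose in one of the other nests. Origin: centre of its underside.
- block_c: White terminal block with four copper-coloured pins, 26 x 34 x 20 mm, loose in one of the other nests. Origin: centre of its underside.
- height_puck: Brass setting puck on a black pad, 34 x 52 x 20 mm, loose on the bench. Origin: centre of its underside.
- grease_pot: Small white pot with lid, 48 mm in diameter, 32 mm high, loose on the bench. Origin: centre of its underside.
- light_post_top (a point): Middle of the top of the upright yellow and black light-barrier post, 307 mm high, 40 mm (x) by 70 mm (y), fixed to the bench between the manifold and the green button: go over it or round it on the side of the robot.
- caliper: Digital caliper, 61 x 162 x 13 mm, lying on the bench at the left. Origin: centre of its underside.
Not all that is in view belongs to the job. What is shaped like the part that bears go_button_top but orange is not meant. What is shaped like the master_leak but turquoise is not meant.

How it is judged (in metres and radians):
On the way, in this order (a step that is already met when the one before it is completed fails the run):
1. the red arm points at the master leak, button not pressed (y of master_leak in the frame of selector_hub between -0.015 and 0.015 m and x of master_leak in the frame of selector_hub above 0.05 m and value of joint go_button below 0.002 m), for 0.3 s.
2. the green button is pressed down (y of master_leak in the frame of selector_hub between -0.015 and 0.015 m and x of master_leak in the frame of selector_hub above 0.05 m and value of joint go_button above 0.0045 m), for 0.05 s.
At the end, for the whole second after the job is handed in: The line of the red arm passes within 15 mm of the master leak's axis (about 7 degrees), the arm is at rest, the green button has been pressed at least 4.5 of its 6 mm and is up again, and no loose thing has moved more than 12 mm (y of master_leak in the frame of selector_hub between -0.015 and 0.015 m and x of master_leak in the frame of selector_hub above 0.05 m and value of joint go_button below 0.0015 m and velocity of joint selector between -0.05 and 0.05 rad/s and distance of each of master_leak, block_a, block_b, block_c, height_puck, grease_pot, caliper from where it was at the start of the episode below 0.012 m); the robot touches nothing.
It fails at once if the button is pressed while the arm does not point at the master leak (value of joint go_button above 0.003 m and not (y of master_leak in the frame of selector_hub between -0.018 and 0.018 m and x of master_leak in the frame of selector_hub above 0.05 m)).
It fails at once if a loose thing (master leak, terminal block, puck, pot, caliper) is lifted, carried or knocked more than 12 mm (distance of any of master_leak, block_a, block_b, block_c, height_puck, grease_pot, caliper from where it was at the start of the episode above 0.012 m).
It fails at once if the selector arm is gripped or forced, or the manifold struck (finger contact over 25 N) (contact force between the fingers and manifold above 25 N).
It also fails if it takes over 61 s, if anything falls off the work surface, if the arm or the gripper's body presses on something with over 40 N, if the wrist force passes 120 N, or if a joint passes its speed limit or range.

## Working session

There is one attempt and no reset: what is moved stays moved. The work goes in short steps, Python scripts to look and compute and a tool call to move; the robot and the scene stay as the last step left them, time stands still between calls to the robot, and variables do not carry over. Pictures are saved under pics/ and viewed, at most 10 in all, crops included, and the job is handed in when it is done.

Besides the shell and the picture viewer there is one more tool, called after "Emit:" by a JSON object that holds its "name" and its "arguments". move_arm: Moves the arm, as the interface text tells. Its arguments: {"type":"object","properties":{"delta_rot":{"type":"array"},"translation":{"type":"array"},"jaw":{"type":"array"},"squeeze":{"type":"number"}},"required":["delta_rot","translation","jaw"]}

```bash
mkdir -p pics
cat > h.py <<'E'
import numpy as np, cv2
from rig import arm
def world(name,depth):
    c=arm.get_calibration(name); K=np.array([[c['fx'],0,c['cx']],[0,c['fy'],c['cy']],[0,0,1.]])
    h,w=depth.shape; u,v=np.meshgrid(np.arange(w),np.arange(h))
    n=cv2.undistortPoints(np.stack([u,v],-1).reshape(-1,1,2).astype(np.float64),K,np.array(c['dist_coeffs'])).reshape(h,w,2)
    P=np.concatenate([n,np.ones((h,w,1))],-1)*depth[...,None]
    T=np.array(c['world_from_camera']); W=P@T[:3,:3].T+T[:3,3]; W[depth==0]=np.nan
    return W
E
python3 - <<'E'
from h import *
for n in('top','side'):
    p,d=arm.capture(n); np.savez('/tmp/'+n,p=p,d=d,W=world(n,d)); cv2.imwrite(f'pics/{n}0.png',p[...,::-1])
    print(np.array(arm.get_calibration(n)['world_from_camera']).round(2))
print(arm.get_obs())
E
```

```text
[[-6.00000e-02 -9.70000e-01  2.30000e-01  2.07550e+02]
 [-1.00000e+00  6.00000e-02 -1.00000e-02  3.80600e+01]
 [-0.00000e+00 -2.30000e-01 -9.70000e-01  1.39519e+03]
 [ 0.00000e+00  0.00000e+00  0.00000e+00  1.00000e+00]]
[[-1.0000e+00  0.0000e+00  3.0000e-02  4.6845e+02]
 [-2.0000e-02  5.1000e-01 -8.6000e-01  9.6707e+02]
 [-2.0000e-02 -8.6000e-01 -5.1000e-01  7.6976e+02]
 [ 0.0000e+00  0.0000e+00  0.0000e+00  1.0000e+00]]
{'t': 0.1, 'joint_positions': array([-1.32976623e+00,  2.59288043e-01,  1.53601783e+00, -7.84660427e-06,
        1.34806085e+00, -2.02830764e-01]), 'joint_velocities': array([-0.00238762, -0.00230361, -0.00258988, -0.0007031 ,  0.00105765,
        0.00127895]), 'effort': array([ 1.47110095e-03, -4.46970928e+01, -2.91248703e+01, -3.04996447e-04,
        6.28731534e-03,  7.82154586e-06]), 'tool_pos': array([ 236.06971558, -496.21546569,  244.53046604]), 'ee_rot': array([-3.13985341e+00, -3.49880853e-04,  4.43862300e-01]), 'wrist_force': array([ 0.77352533, -0.30092197, -0.13937616]), 'ft_torque': array([0.01657955, 0.03558306, 0.00820624]), 'grip_force': 0.0, 'width': 1.0012932656985505}
```

View pics/top0.png

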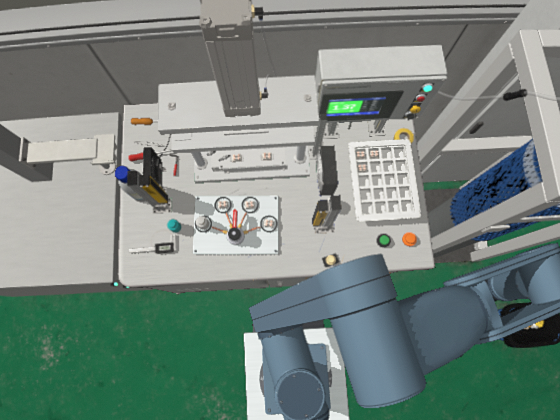

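View pics/side0.png

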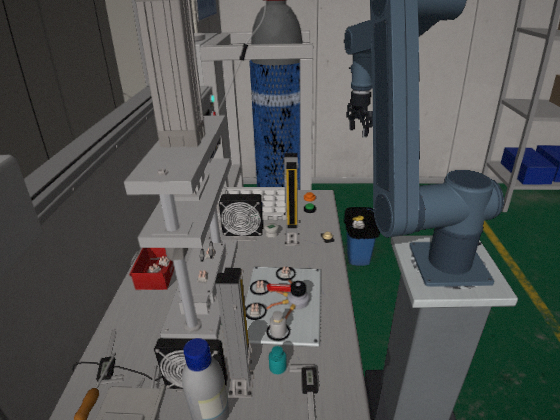

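The top view shows the manifold near (237,225). The hub is at (235,234) and the red arm points up to about (235,212). There are two cylinder candidates: grey at (204,224) standing in the left nest, and turquoise at (173,225) off the plate. The grey one fits. There are also two button candidates: green at (384,240) and orange at (410,240). The green one fits. I'll confirm both in an enlarged crop and measure.

Run:
```python
from h import *
z=np.load('/tmp/top.npz');p,W=z['p'],z['W']
a=cv2.resize(p[180:270,150:290],None,fx=5,fy=5,interpolation=cv2.INTER_CUBIC)
b=cv2.resize(p[180:270,310:430],None,fx=3,fy=3,interpolation=cv2.INTER_CUBIC)
o=np.zeros((720,700,3),np.uint8);o[:450]=a;o[450:,:360]=b;o=cv2.resize(o,(580,597))
cv2.imwrite('pics/crop.png',o[...,::-1])
hsv=cv2.cvtColor(p,cv2.COLOR_RGB2HSV);H,S,V=[hsv[...,i].astype(int) for i in range(3)]
def rep(n,m,box,zr):
    k=np.zeros_like(m);u0,u1,v0,v1=box;k[v0:v1,u0:u1]=1
    m=m&k&(W[...,2]>zr[0])&(W[...,2]<zr[1]);v,u=np.nonzero(m);q=W[m]
    print(n,len(u),'px',u.mean().round(1),v.mean().round(1),'W',np.median(q,0).round(1),'mid',((q.min(0)+q.max(0))/2).round(1),'ext',np.ptp(q,axis=0).round(1)); return q
T=np.ones_like(S,bool)
rep('green',(H>40)&(H<85)&(S>100),(370,398,228,252),(5,90))
rep('orange',(H<20)&(S>150),(398,425,228,252),(5,90))
q=rep('red',((H<6)|(H>174))&(S>150),(220,250,200,245),(58,72))
c=q[:,:2].mean(0);w,v=np.linalg.eigh(np.cov((q[:,:2]-c).T));print('red axis',v[:,1])
rep('hubcap',T&(V<90),(220,250,220,248),(64,76))
rep('leaktop',T,(190,218,205,240),(60,80))
rep('leakbody',T,(190,218,205,240),(40,80))
rep('post',T,(305,345,180,240),(290,320))
rep('turq',(H>80)&(H<100)&(S>120),(160,185,210,240),(20,100))
# highest things in region
for n,bx in (('manif',(190,285,192,256)),('puckpot',(318,345,235,270))):
    rep(n,T,bx,(8,12) if n=='manif' else (5,60))
s=np.load('/tmp/side.npz');p2,W2=s['p'],s['W']
h2=cv2.cvtColor(p2,cv2.COLOR_RGB2HSV);m=((h2[...,0]<6)|(h2[...,0]>174))&(h2[...,1]>150)&(W2[...,2]>61)&(W2[...,2]<70)
m[:,:255]=0;m[:,320:]=0;m[:270]=0;m[310:]=0
q=W2[m];c=q[:,:2].mean(0);w,v=np.linalg.eigh(np.cov((q[:,:2]-c).T));print('side red',len(q),c,v[:,1],q.min(0),q.max(0))
m=np.zeros_like(m);m[300:345,262:300]=1;m&=(W2[...,2]>66)&(W2[...,2]<80);q=W2[m];print('side leaktop',len(q),np.median(q,0),q.min(0),q.max(0))
m=np.zeros_like(m);m[195:220,300:320]=1;m&=(h2[...,0]>40)&(h2[...,0]<85)&(h2[...,1]>100);q=W2[m];print('side green',len(q),np.median(q,0),q.min(0),q.max(0))
m=np.zeros_like(m);m[275:310,285:312]=1;m&=(W2[...,2]>66)&(W2[...,2]<78);q=W2[m];print('side hub',len(q),np.median(q,0),q.min(0),q.max(0))
```

```text
green 78 px 384.0 239.5 W [ 425.7 -328.    18.7] mid [ 425.9 -330.7   16. ] ext [30.4 35.8 20.4]
orange 137 px 409.1 238.9 W [ 422.2 -414.4   14.5] mid [ 423.5 -416.1   16.4] ext [42.8 43.9 22.6]
red 17 px 234.1 218.1 W [524.7 172.2  61. ] mid [519.1 168.   62.9] ext [57.1 12.4  8.3]
red axis [-0.99624917  0.08653088]
hubcap 88 px 233.8 233.4 W [467.5 171.   68. ] mid [467.6 171.   68.9] ext [37.5 39.3  9.2]
leaktop 49 px 200.3 220.6 W [516.7 280.5  68.6] mid [517.7 279.8  67.7] ext [23.8 23.1 13.8]
leakbody 115 px 201.3 221.8 W [515.1 277.7  54.2] mid [519.  280.   57.5] ext [38.7 37.3 34.2]
post 262 px 330.7 203.9 W [ 487.5 -122.8  304.6] mid [ 488.7 -115.3  302. ] ext [40.9 61.  23.8]
turq 107 px 173.3 225.0 W [512.  374.   43.4] mid [515.5 376.8  43. ] ext [32.7 35.1 42.5]
manif 1647 px 235.8 225.4 W [506.2 173.6   9.6] mid [510.7 168.5  10. ] ext [218.2 297.    4. ]
puckpot 105 px 330.7 258.4 W [ 371.5 -142.9   12.1] mid [ 393.2 -149.5   15.2] ext [85.8 69.3 20.2]
side red 42 [520.18813155 171.83545039] [-0.99787244  0.06519661] [490.33042094 162.9628533   61.18477237] [551.56821747 177.47614111  65.27072893]
side leaktop 73 [517.83959598 281.95682128  70.06027749] [507.61038236 267.80546314  66.33744453] [529.53920328 294.31050212  73.46152751]
side green 51 [ 426.98385281 -321.43391839   19.56256542] [ 408.34527312 -344.42756101    9.32038826] [ 442.42710536 -310.70915114   25.204594  ]
side hub 105 [469.23711466 175.79447692  68.79438093] [450.74583568 156.55995656  66.0095419 ] [485.12780678 192.68788321  74.08241454]
```

View pics/crop.png

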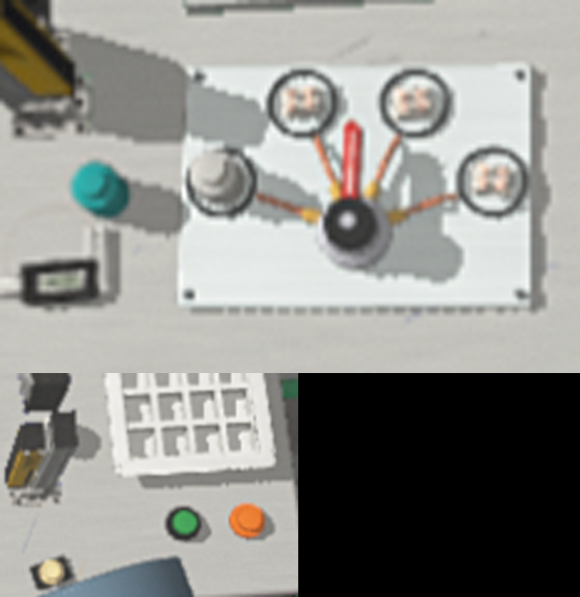

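The crop confirms the targets: the grey cylinder sits in the manifold's left nest, and the turquoise one stands off the plate. The green button is the left one of the pair, in a black housing. The measured hub is about (468,173), the leak about (518,281), the arm angle about -0.07 and the target about 1.14 rad. First I'll shut the jaw and turn to yaw 90°, so that tool x is world y and tool y is world x.

Emit:
{"name": "move_arm", "arguments": {"delta_rot": [[0,0,-0.1127],[0,0,-0.1127],[0,0,-0.1127],[0,0,-0.1127],[0,0,-0.1127],[0,0,-0.1127],[0,0,-0.1127],[0,0,-0.1127],[0,0,-0.1127],[0,0,-0.1127],[0,0,0]], "translation": [[0,0,0],[0,0,0],[0,0,0],[0,0,0],[0,0,0],[0,0,0],[0,0,0],[0,0,0],[0,0,0],[0,0,0],[0,0,0]], "jaw": [0,0,0,0,0,0,0,0,0,0,0]}}

```text
t: 1.02
tool_pos: [236.1, -496.4, 244.8]
ee_rot: [-3.141, -0.001, 1.575]
wrist_force: [0.5, -0.4, 0.1]
width: -0.003
grip_force: 0.0
```

Emit:
{"name": "move_arm", "arguments": {"delta_rot": [[0,0,0],[0,0,0],[0,0,0],[0,0,0],[0,0,0],[0,0,0],[0,0,0],[0,0,0],[0,0,0],[0,0,0],[0,0,0],[0,0,0]], "translation": [[0.0333,0.0087,0],[0.0333,0.0087,0],[0.0333,0.0087,0],[0.0333,0.0087,0],[0.0333,0.0087,0],[0.0333,0.0087,0],[0.0333,0.0087,0],[0.0333,0.0087,0],[0.0333,0.0087,0],[0.0333,0.0087,0],[0.0333,0.0087,0],[0.0333,0.0087,0]], "jaw": [0,0,0,0,0,0,0,0,0,0,0,0]}}

```text
t: 2.02
tool_pos: [340.4, -95.4, 245.3]
ee_rot: [3.141, 0.0, 1.566]
wrist_force: [1.4, 0.6, 0.5]
width: -0.0
grip_force: 0.0
```

Emit:
{"name": "move_arm", "arguments": {"delta_rot": [[0,0,0],[0,0,0],[0,0,0],[0,0,0],[0,0,0],[0,0,0],[0,0,0],[0,0,0],[0,0,0],[0,0,0],[0,0,0],[0,0,0]], "translation": [[0.019,0.0154,0],[0.019,0.0154,0],[0.019,0.0154,0],[0.019,0.0154,0],[0.019,0.0154,0],[0.019,0.0154,0],[0.019,0.0154,0],[0.019,0.0154,0],[0.019,0.0154,0],[0.019,0.0154,0],[0.019,0.0154,0],[0.019,0.0154,0]], "jaw": [0,0,0,0,0,0,0,0,0,0,0,0]}}

```text
t: 3.02
tool_pos: [525.8, 132.0, 245.0]
ee_rot: [-3.141, 0.0, 1.567]
wrist_force: [0.7, 0.0, 0.5]
width: 0.001
grip_force: 0.0
```

Emit:
{"name": "move_arm", "arguments": {"delta_rot": [[0,0,0],[0,0,0],[0,0,0],[0,0,0],[0,0,0],[0,0,0],[0,0,0],[0,0,0],[0,0,0],[0,0,0]], "translation": [[0,0,0.015],[0,0,0.015],[0,0,0.015],[0,0,0.015],[0,0,0.015],[0,0,0.015],[0,0,0.01],[0,0,0.01],[0,0,0.01],[0,0,0]], "jaw": [0,0,0,0,0,0,0,0,0,0]}}

```text
t: 3.85
tool_pos: [524.3, 130.8, 123.4]
ee_rot: [-3.138, 0.0, 1.57]
wrist_force: [0.0, -1.4, -0.9]
width: 0.003
grip_force: 0.0
```

Run:
```python
from h import *
o=np.zeros((560,760,3),np.uint8)
for n,(u,v,w,h),y in (('top',(180,180,110,80),0),('side',(230,235,120,120),0)):
    p,d=arm.capture(n);c=cv2.resize(p[v:v+h,u:u+w],(380,int(380*h/w)),interpolation=cv2.INTER_CUBIC)
    o[:c.shape[0],(0 if n=='top' else 380):][:, :380]=c
cv2.imwrite('pics/a1.png',o[:390,:,::-1]);print(arm.get_obs()['tool_pos'])
```

```text
[525.38189916 130.8653357  125.21668169]
```

View pics/a1.png

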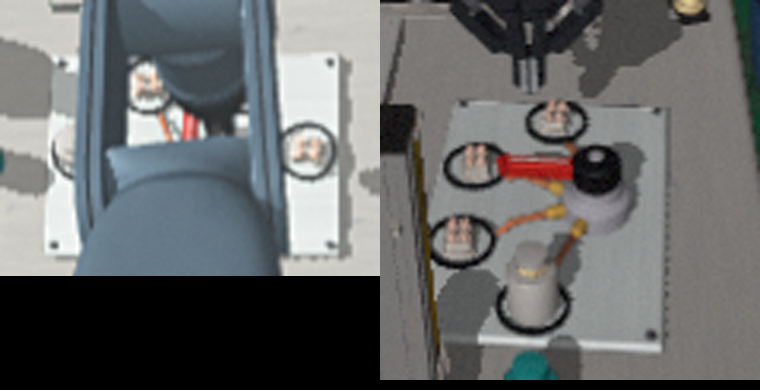

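The side view shows the closed fingers above the bench on the far (-y) side of the red arm, clear of it. The leak stands in the near nest. I'll lower them to arm height and align with the arm.

Emit:
{"name": "move_arm", "arguments": {"delta_rot": [[0,0,0.035],[0,0,0.035],[0,0,0],[0,0,0],[0,0,0],[0,0,0],[0,0,0]], "translation": [[0,0,0.012],[0,0,0.012],[0,0,0.012],[0,0,0.012],[0,0,0.011],[0,0,0],[0,0,0]], "jaw": [0,0,0,0,0,0,0]}}

```text
t: 4.53
tool_pos: [525.4, 130.9, 66.3]
ee_rot: [-3.141, 0.0, 1.501]
wrist_force: [-0.4, 0.2, -1.1]
width: 0.001
grip_force: 0.0
```

Emit:
{"name": "move_arm", "arguments": {"delta_rot": [[0,0,0],[0,0,0],[0,0,0],[0,0,0],[0,0,0],[0,0,0]], "translation": [[0.003,0,0],[0.003,0,0],[0.003,0,0],[0.003,0,0],[0.003,0,0],[0,0,0]], "jaw": [0,0,0,0,0,0]}}

```text
t: 5.03
tool_pos: [526.5, 146.6, 66.6]
ee_rot: [3.141, -0.0, 1.501]
wrist_force: [0.9, 0.6, -0.8]
width: 0.004
grip_force: 0.0
```

Emit:
{"name": "move_arm", "arguments": {"delta_rot": [[0,0,-0.05],[0,0,-0.05],[0,0,-0.05],[0,0,-0.05],[0,0,-0.05],[0,0,-0.05],[0,0,-0.05],[0,0,-0.05],[0,0,-0.05],[0,0,-0.05]], "translation": [[0.003,0.001,0],[0.003,0.001,0],[0.003,0.001,0],[0.003,0.001,0],[0.003,0.001,0],[0.003,0.001,0],[0.003,0.001,0],[0.003,0.001,0],[0.003,0.001,0],[0.003,0.001,0]], "jaw": [0,0,0,0,0,0,0,0,0,0]}}

```text
t: 5.87
tool_pos: [531.9, 176.3, 66.4]
ee_rot: [3.142, 0.001, 2.003]
wrist_force: [0.7, -2.0, -0.1]
width: 0.001
grip_force: 1.3
```

```bash
cat > m.py <<'E'
from h import *
import sys
p,d=arm.capture('side');W=world('side',d);h=cv2.cvtColor(p,cv2.COLOR_RGB2HSV)
m=((h[...,0]<6)|(h[...,0]>174))&(h[...,1]>150)&(W[...,2]>60)&(W[...,2]<70)&(abs(W[...,0]-510)<80)&(abs(W[...,1]-200)<80)
q=W[m][:,:2];x,y,_,_=cv2.fitLine(q.astype(np.float32),cv2.DIST_HUBER,0,.01,.01).ravel()*1 if 0 else cv2.fitLine(q.astype(np.float32),cv2.DIST_HUBER,0,.01,.01).ravel()
c=q.mean(0);hub=np.array([468.5,174])
print('red',len(q),c.round(1),'ang fit',np.arctan2(y,x).round(3),'ang hub->c',np.arctan2(*(c-hub)[::-1]).round(3))
m=(W[...,2]>66)&(W[...,2]<80)&(abs(W[...,0]-518)<25)&(abs(W[...,1]-281)<25);print('leak',m.sum(),np.median(W[m],0).round(1))
o=arm.get_obs();print(o['t'],o['tool_pos'].round(1),o['ee_rot'].round(3),o['wrist_force'].round(1))
cv2.imwrite(f'pics/{sys.argv[1]}.png',cv2.resize(p[235:355,230:350],None,fx=4,fy=4,interpolation=cv2.INTER_CUBIC)[...,::-1])
E
python3 m.py b1
```

```text
red 52 [517.8 194.8] ang fit 0.309 ang hub->c 0.4
leak 69 [517.8 282.2  70.4]
5.9167 [531.8 176.8  66.4] [3.141e+00 1.000e-03 2.006e+00] [-0.  -1.5 -0.7]
```

View pics/b1.png

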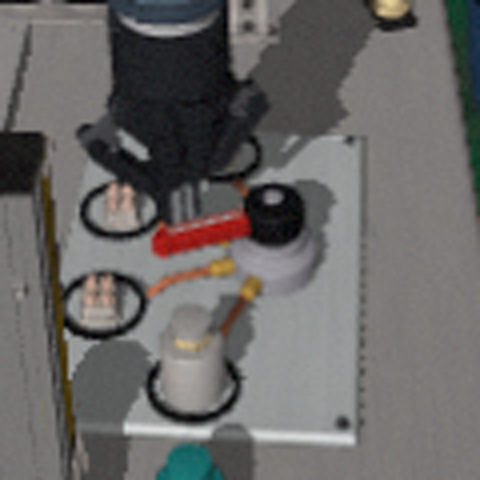

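The arm follows the fingertip and is now at about 0.36 rad, with a contact force of around 2 N. Everything else is in place, so I'll continue.

Emit:
{"name": "move_arm", "arguments": {"delta_rot": [[0,0,-0.05],[0,0,-0.05],[0,0,-0.05],[0,0,-0.05],[0,0,-0.05],[0,0,-0.05],[0,0,-0.05],[0,0,-0.05],[0,0,-0.05],[0,0,-0.05],[0,0,-0.05],[0,0,-0.05]], "translation": [[0.003,0.001,0],[0.003,0.001,0],[0.003,0.001,0],[0.003,0.001,0],[0.003,0.001,0],[0.003,0.001,0],[0.003,0.001,0],[0.003,0.001,0],[0.003,0.001,0],[0.003,0.001,0],[0.003,0.001,0],[0.003,0.001,0]], "jaw": [0,0,0,0,0,0,0,0,0,0,0,0]}}

```text
t: 6.92
tool_pos: [518.4, 211.2, 66.4]
ee_rot: [3.141, 0.001, 2.602]
wrist_force: [1.9, -1.8, -1.2]
width: 0.001
grip_force: 1.3
```

```bash
python3 m.py b2
```

```text
red 59 [497.8 219.3] ang fit 0.926 ang hub->c 0.997
leak 74 [517.8 282.8  70.1]
6.9667 [517.9 211.6  66.4] [3.141e+00 1.000e-03 2.605e+00] [ 2.5 -0.9 -1.2]
```

Emit:
{"name": "move_arm", "arguments": {"delta_rot": [[0,0,-0.05],[0,0,-0.05],[0,0,-0.05],[0,0,0]], "translation": [[0.003,0.001,0],[0.003,0.001,0],[0.003,0.001,0],[0,0,0]], "jaw": [0,0,0,0]}}

```text
t: 7.3
tool_pos: [511.3, 218.4, 66.4]
ee_rot: [3.141, 0.001, 2.751]
wrist_force: [0.7, 0.1, -1.0]
width: -0.0
grip_force: 0.5
```

```bash
python3 m.py b3
```

```text
red 53 [490.2 222.9] ang fit 1.096 ang hub->c 1.153
leak 72 [517.8 282.1  70.2]
7.35 [511.3 218.4  66.4] [3.141 0.    2.749] [ 1.4  0.4 -0.8]
```

View pics/b3.png

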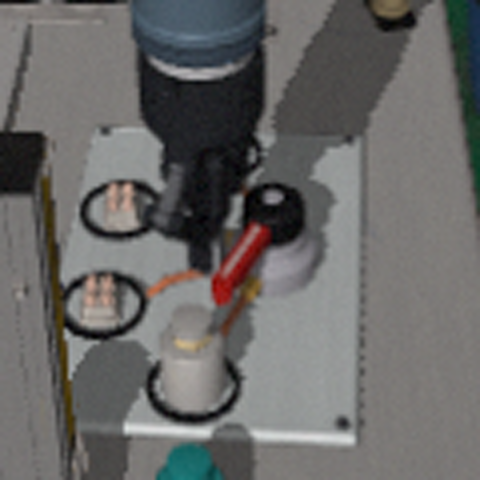

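The red arm now points from the hub (272,215) through its tip (222,290) towards the leak's cap (192,325), so it is on target. I'll back the finger off, rise, and check from above.

Emit:
{"name": "move_arm", "arguments": {"delta_rot": [[0,0,0],[0,0,0],[0,0,0],[0,0,0],[0,0,0],[0,0,0],[0,0,0],[0,0,0],[0,0,0],[0,0,0],[0,0,0]], "translation": [[-0.005,0,0],[-0.01,0,0],[-0.01,0,0],[0,0,-0.02],[0,0,-0.03],[0,0,-0.03],[0,0,-0.03],[0,0,-0.03],[0,0,-0.03],[0,0,-0.01],[0,0,0]], "jaw": [0,0,0,0,0,0,0,0,0,0,0]}}

```text
t: 8.27
tool_pos: [536.7, 208.6, 249.8]
ee_rot: [3.138, 0.006, 2.75]
wrist_force: [0.6, -0.0, -0.1]
width: 0.002
grip_force: 0.0
```

```bash
python3 m.py b4
```

```text
red 55 [488.9 220.4] ang fit 1.092 ang hub->c 1.156
leak 73 [519.3 283.1  69.9]
8.3167 [535.4 208.4 247.2] [3.14e+00 2.00e-03 2.75e+00] [-0.2 -0.1 -1.2]
```

Emit:
{"name": "move_arm", "arguments": {"delta_rot": [[0,0,0.118],[0,0,0.118],[0,0,0.118],[0,0,0.118],[0,0,0.118],[0,0,0.118],[0,0,0.118],[0,0,0.118],[0,0,0.118],[0,0,0.118],[0,0,0]], "translation": [[0,0,0],[0,0,0],[0,0,0],[0,0,0],[0,0,0],[0,0,0],[0,0,0],[0,0,0],[0,0,0],[0,0,0],[0,0,0]], "jaw": [0,0,0,0,0,0,0,0,0,0,0]}}

```text
t: 9.23
tool_pos: [533.4, 208.3, 243.4]
ee_rot: [-3.137, 0.001, 1.566]
wrist_force: [-0.1, -0.7, 0.3]
width: -0.003
grip_force: 0.0
```

Emit:
{"name": "move_arm", "arguments": {"delta_rot": [[0,0,0],[0,0,0],[0,0,0],[0,0,0],[0,0,0],[0,0,0],[0,0,0],[0,0,0],[0,0,0],[0,0,0],[0,0,0],[0,0,0]], "translation": [[-0.0254,-0.0163,0],[-0.0254,-0.0163,0],[-0.0254,-0.0163,0],[-0.0254,-0.0163,0],[-0.0254,-0.0163,0],[-0.0254,-0.0163,0],[-0.0254,-0.0163,0],[-0.0254,-0.0163,0],[-0.0254,-0.0163,0],[-0.0254,-0.0163,0],[-0.0254,-0.0163,0],[-0.0254,-0.0163,0]], "jaw": [0,0,0,0,0,0,0,0,0,0,0,0]}}

```text
t: 10.23
tool_pos: [337.1, -96.7, 245.0]
ee_rot: [-3.14, -0.001, 1.575]
wrist_force: [-0.1, -0.8, -0.4]
width: -0.002
grip_force: 0.0
```

Run:
```python
from h import *
R=[]
for n,(u0,u1,v0,v1) in (('top',(370,398,226,254)),('side',(298,322,193,222))):
    p,d=arm.capture(n);W=world(n,d);h=cv2.cvtColor(p,cv2.COLOR_RGB2HSV)
    m=(h[...,0]>40)&(h[...,0]<85)&(h[...,1]>100);k=np.zeros_like(m);k[v0:v1,u0:u1]=1;m&=k
    if not m.any(): print(n,'none');continue
    v,u=np.nonzero(m);D=world(n,np.full(d.shape,1000,np.float32));C=np.array(arm.get_calibration(n)['world_from_camera'])[:3,3]
    r=(D[m]-C).mean(0);R.append((C,r/np.linalg.norm(r)))
    for z in(20,26,32):print(n,m.sum(),z,(C+r*(z-C[2])/r[2]).round(1))
    print('depth top z pct',np.nanpercentile(W[m][:,2],[50,80,95]).round(1))
    if n=='top':
        m=((h[...,0]<6)|(h[...,0]>174))&(h[...,1]>150)&(W[...,2]>58)&(W[...,2]<72)&(abs(W[...,0]-500)<60)&(abs(W[...,1]-210)<60)
        q=W[m];c=q.mean(0);print('red',len(q),c,np.arctan2(c[1]-171.5,c[0]-467.5) if len(q) else 0)
if len(R)==2:
    A=sum(np.eye(3)-np.outer(r,r) for c,r in R);b=sum((np.eye(3)-np.outer(r,r))@c for c,r in R);print('tri',np.linalg.solve(A,b).round(1))
```

```text
top 68 20 [ 424.4 -329.9   20. ]
top 68 26 [ 423.5 -328.3   26. ]
top 68 32 [ 422.5 -326.6   32. ]
depth top z pct [19.8 21.9 24.5]
red 24 [489.96023461 221.23682287  61.79891046] 1.146627910172138
side 49 20 [ 425.5 -320.7   20. ]
side 49 26 [ 425.9 -310.4   26. ]
side 49 32 [ 426.2 -300.1   32. ]
depth top z pct [19.3 21.3 22.9]
tri [ 425.3 -331.5   13.7]
```

Emit:
{"name": "move_arm", "arguments": {"delta_rot": [[0,0,0],[0,0,0],[0,0,0],[0,0,0],[0,0,0],[0,0,0],[0,0,0],[0,0,0],[0,0,0],[0,0,0],[0,0,0]], "translation": [[-0.0232,0.0088,0],[-0.0232,0.0088,0],[-0.0232,0.0088,0],[-0.0232,0.0088,0],[-0.0232,0.0088,0],[-0.0232,0.0088,0],[-0.0232,0.0088,0],[-0.0232,0.0088,0],[-0.0232,0.0088,0],[-0.0232,0.0088,0],[0,0,0]], "jaw": [0,0,0,0,0,0,0,0,0,0,0]}}

```text
t: 11.25
tool_pos: [428.1, -331.2, 244.3]
ee_rot: [-3.141, 0.0, 1.572]
wrist_force: [-0.2, 0.1, 1.3]
width: -0.001
grip_force: 0.0
```

Emit:
{"name": "move_arm", "arguments": {"delta_rot": [[0,0,0],[0,0,0],[0,0,0],[0,0,0],[0,0,0],[0,0,0],[0,0,0],[0,0,0],[0,0,0],[0,0,0],[0,0,0]], "translation": [[0,0,0.025],[0,0,0.025],[0,0,0.025],[0,0,0.025],[0,0,0.025],[0,0,0.025],[0,0,0.02],[0,0,0.01],[0,0,0.005],[0,0,0],[0,0,0]], "jaw": [0,0,0,0,0,0,0,0,0,0,0]}}

```text
t: 12.17
tool_pos: [427.1, -328.1, 61.8]
ee_rot: [3.141, 0.0, 1.572]
wrist_force: [-0.6, -0.3, 0.9]
width: 0.001
grip_force: 0.0
```

Run:
```python
from h import *
o=np.zeros((400,800,3),np.uint8)
for n,(u,v,s),x in (('top',(345,200,80),0),('side',(275,160,80),400)):
    p,d=arm.capture(n);o[:,x:x+400]=cv2.resize(p[v:v+s,u:u+s],(400,400),interpolation=cv2.INTER_CUBIC)
cv2.imwrite('pics/c1.png',o[...,::-1]);q=arm.get_obs();print(q['tool_pos'],q['wrist_force'])
```

```text
[ 427.40466708 -328.7108467    62.57282245] [ 0.32303931  0.08789214 -0.34901324]
```

View pics/c1.png

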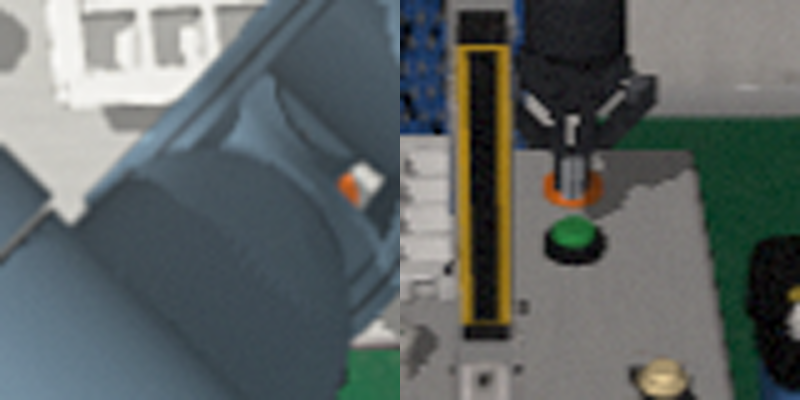

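In the side view the fingertips at (571,198) are directly above the green button at (574,235), and the orange one is behind. I'll descend and feel for contact.

Emit:
{"name": "move_arm", "arguments": {"delta_rot": [[0,0,0],[0,0,0],[0,0,0],[0,0,0],[0,0,0],[0,0,0]], "translation": [[-0.0005,-0.001,0.006],[0,-0.001,0.006],[0,0,0.004],[0,0,0.004],[0,0,0],[0,0,0]], "jaw": [0,0,0,0,0,0]}}

```text
t: 12.77
tool_pos: [424.4, -328.4, 40.9]
ee_rot: [-3.141, -0.001, 1.571]
wrist_force: [-0.5, -1.0, 0.2]
width: -0.002
grip_force: 0.0
```

Emit:
{"name": "move_arm", "arguments": {"delta_rot": [[0,0,0],[0,0,0],[0,0,0],[0,0,0]], "translation": [[0,0,0.002],[0,0,0.002],[0,0,0],[0,0,0]], "jaw": [0,0,0,0]}}

```text
t: 13.1
tool_pos: [424.6, -328.5, 37.3]
ee_rot: [-3.141, -0.0, 1.571]
wrist_force: [0.4, -0.3, 0.8]
width: 0.0
grip_force: 0.0
```

Emit:
{"name": "move_arm", "arguments": {"delta_rot": [[0,0,0],[0,0,0],[0,0,0],[0,0,0]], "translation": [[0,0,0.002],[0,0,0.002],[0,0,0],[0,0,0]], "jaw": [0,0,0,0]}}

```text
t: 13.43
tool_pos: [424.9, -328.8, 33.5]
ee_rot: [3.141, 0.0, 1.571]
wrist_force: [-0.5, 0.8, 2.1]
width: -0.001
grip_force: 1.4
```

Emit:
{"name": "move_arm", "arguments": {"delta_rot": [[0,0,0],[0,0,0],[0,0,0],[0,0,0]], "translation": [[0,0,0.002],[0,0,0.001],[0,0,0],[0,0,0]], "jaw": [0,0,0,0]}}

```text
t: 13.77
tool_pos: [424.9, -328.8, 30.5]
ee_rot: [3.141, 0.001, 1.571]
wrist_force: [0.0, 0.8, 5.0]
width: 0.002
grip_force: 2.3
```

Emit:
{"name": "move_arm", "arguments": {"delta_rot": [[0,0,0],[0,0,0],[0,0,0]], "translation": [[0,0,0.0015],[0,0,0],[0,0,0]], "jaw": [0,0,0]}}

```text
t: 14.02
tool_pos: [424.9, -328.8, 29.9]
ee_rot: [3.141, 0.001, 1.571]
wrist_force: [-1.6, 1.7, 12.4]
width: 0.003
grip_force: 6.3
```

The force jumped to 12 N with no further travel, so the button is fully down. I'll rise.

Emit:
{"name": "move_arm", "arguments": {"delta_rot": [[0,0,0],[0,0,0],[0,0,0],[0,0,0],[0,0,0],[0,0,0],[0,0,0],[0,0,0],[0,0,0],[0,0,0]], "translation": [[0,0,-0.005],[0,0,-0.01],[0,0,-0.02],[0,0,-0.03],[0,0,-0.03],[0,0,-0.03],[0,0,-0.02],[0,0,0],[0,0,0],[0,0,0]], "jaw": [0,0,0,0,0,0,0,0,0,0]}}

```text
t: 14.85
tool_pos: [424.0, -327.9, 173.0]
ee_rot: [-3.14, -0.001, 1.571]
wrist_force: [-0.6, -0.6, -0.2]
width: 0.0
grip_force: 0.0
```

```bash
python3 m.py d1
python3 - <<'E'
from h import *
print(arm.finish_job())
E
```

```text
red 57 [488.3 221.3] ang fit 1.08 ang hub->c 1.174
leak 72 [519.4 283.5  70.2]
14.9 [ 423.8 -327.7  172.5] [-3.140e+00 -2.000e-03  1.571e+00] [-0.3 -1.5  0.2]
the job is handed in; nothing more can be done
None
```

I pushed the red arm round to point at the master leak, about 1.15 rad measured against a target of 1.14. I then pressed the green button to its stop (12 N), lifted off, and handed the job in at about 15 s; no verdict came back, and I did not re-measure the button's return or the blocks, puck, pot and caliper.

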